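# Close an electronics enclosure: tighten its cover knobs crosswise in two passes

## Task

Tighten the four black knobs on the cover of the grey electronics box so that its gasket is squeezed evenly: turn them clockwise in two passes, first each one to about its yellow dot, and only when all four are there, each one fully home against its stop at the green dot. In both passes work crosswise: follow the first knob with the one diagonally opposite, then do the other two. Let go at the end, and leave the other things on the bench where they are.

Things in the scene. Friction and masses are not known exactly. Their poses are not given: they have to be found in the camera images.
- enclosure: Fixed grey die-cast electronics box, 226 x 226 mm, with a 230 x 230 mm aluminium cover on a black gasket; cover top at 70 mm above the bench, small blue square in its middle. Origin: centre of the underside, at bench height; z up. Four black bar knobs stand on the cover on a 140 mm square, at (+-70, +-70) mm along its x and y axes. Nothing else on the cover is higher than 75 mm. Round connectors are on its +x side. It is held down and does not move.
- knob_a_grip (a point): Grip point of knob a, far left (+x, +y) corner in the enclosure's axes, diagonally opposite knob c: on the knob's vertical axis, 105 mm above the bench. The knob is a black bar 60 mm long, 16 mm wide, 34 mm high (from 83 to 117 mm above the bench) on a steel disc of radius 18 mm that reaches up to 79 mm. The bar lies along this point's x axis, and the white line on its top shows the end that points (the point's -x end).
- knob_a (a joint): Turn of knob a in rad, clockwise seen from above is positive (tightening). 0: its white line points along the enclosure's -x; pi/4 (0.79): it points at the yellow dot, between -x and +y; pi/2 (1.57): it points at the green dot, along +y, against a hard stop. The dots are on the cover, 38 mm from the knob's axis. Starts loose, between 0 and 0.3. Stiff turn of about 0.1 N m, no spring: it stays where it is left.
- knob_b_grip (a point): Grip point of knob b, near left (-x, +y) corner in the enclosure's axes, diagonally opposite knob d: on the knob's vertical axis, 105 mm above the bench. The knob is a black bar 60 mm long, 16 mm wide, 34 mm high (from 83 to 117 mm above the bench) on a steel disc of radius 18 mm that reaches up to 79 mm. The bar lies along this point's x axis, and the white line on its top shows the end that points (the point's -x end).
- knob_b (a joint): Turn of knob b in rad, clockwise seen from above is positive (tightening). 0: its white line points along the enclosure's -x; pi/4 (0.79): it points at the yellow dot, between -x and +y; pi/2 (1.57): it points at the green dot, along +y, against a hard stop. The dots are on the cover, 38 mm from the knob's axis. Starts loose, between 0 and 0.3. Stiff turn of about 0.1 N m, no spring: it stays where it is left.
- knob_c_grip (a point): Grip point of knob c, near right (-x, -y) corner in the enclosure's axes, diagonally opposite knob a: on the knob's vertical axis, 105 mm above the bench. The knob is a black bar 60 mm long, 16 mm wide, 34 mm high (from 83 to 117 mm above the bench) on a steel disc of radius 18 mm that reaches up to 79 mm. The bar lies along this point's x axis, and the white line on its top shows the end that points (the point's -x end).
- knob_c (a joint): Turn of knob c in rad, clockwise seen from above is positive (tightening). 0: its white line points along the enclosure's -x; pi/4 (0.79): it points at the yellow dot, between -x and +y; pi/2 (1.57): it points at the green dot, along +y, against a hard stop. The dots are on the cover, 38 mm from the knob's axis. Starts loose, between 0 and 0.3. Stiff turn of about 0.1 N m, no spring: it stays where it is left.
- knob_d_grip (a point): Grip point of knob d, far right (+x, -y) corner in the enclosure's axes, diagonally opposite knob b: on the knob's vertical axis, 105 mm above the bench. The knob is a black bar 60 mm long, 16 mm wide, 34 mm high (from 83 to 117 mm above the bench) on a steel disc of radius 18 mm that reaches up to 79 mm. The bar lies along this point's x axis, and the white line on its top shows the end that points (the point's -x end).
- knob_d (a joint): Turn of knob d in rad, clockwise seen from above is positive (tightening). 0: its white line points along the enclosure's -x; pi/4 (0.79): it points at the yellow dot, between -x and +y; pi/2 (1.57): it points at the green dot, along +y, against a hard stop. The dots are on the cover, 38 mm from the knob's axis. Starts loose, between 0 and 0.3. Stiff turn of about 0.1 N m, no spring: it stays where it is left.
- screwdriver: Bystander, loose: red-handled screwdriver, 200 mm, lying along its x beside the box on the +y side; origin at its underside.
- pliers: Bystander, loose: red-handled pliers, 150 mm, lying along its x beside the box on the -y side; origin at its underside.
- flux_jar: Bystander, loose: white jar, 60 mm across and 60 mm high, behind the box; origin at its underside.
- tin: Bystander, loose: green tin, 68 mm across and 75 mm high, behind the box; origin at its underside.
- solder_spool: Bystander, loose: blue spool, 60 mm across and 52 mm high, left on the bench; origin at its underside.
- parts_bin: Bystander, loose: grey divided parts bin, 100 x 160 x 60 mm, left on the bench; origin at its underside.
- meter: Bystander, loose: yellow hand-held meter, 160 x 80 x 35 mm, right on the bench; origin at its underside.

How it is judged:
By the outcome, as a careful person would: the job done as asked, in the order asked, and still so for the second after the job is handed in, with the robot touching nothing.
It also fails if it takes over 72 s, if anything falls off the work surface, if the arm or the gripper's body presses on something with over 40 N, if the wrist force passes 120 N, or if a joint passes its speed limit or range.

## Robot

A 6-joint arm with a two-finger parallel gripper is mounted at the origin on the work surface. World frame = base frame: x ahead of the robot, y to its left, z up, the work surface at z = 0. Lengths are in mm, angles in rad, forces in N, time in s.
With the tool pointing down it reaches from about 300 to 875 mm from the base axis. Payload 6.4 kg.
Tool frame: the origin (TCP) lies on the centre line of the jaws, within the pads' length; the fingertips stand 14 mm ahead of it and the grasp point (between the pads) lies 5 mm behind it (manip.tips_ahead is the distance from the TCP to the fingertips, in mm); z points along the fingers, y is the direction in which the jaws open and shut (so a half turn about z gives the same grasp; the last joint's range is limited). The gripper opens to 85 mm and grips with 20 to 120 N. Pads are 22 mm wide; open, the fingers measure 114 mm over their backs; the gripper's body (76 mm by 85 mm) begins 54 mm behind the grasp point. The pads swing forward as they close: fully open they stand 13 mm farther back than shut.
Start: joints at [1.121, 0.181, 1.607, -0, 1.354, -0.206], TCP at [138.788, 558.013, 220.388] pointing down, gripper open.
Joint ranges: [-2.99, 2.99], [-0.89, 2.07], [0.3, 2.58], [-1.14, 4.28], [0, 2.63], [-3.12, 3.12]. Speed limits (rad/s): [2.57, 2.57, 3.01, 3.14, 3.14, 3.14].

## Interface

Orientations are given as [roll, pitch, yaw] about the fixed x, y, z axes, in that order (R = Rz(yaw) Ry(pitch) Rx(roll)).
In Python, from workcell import manip, jaws, optics, job gives the robot as it stands. Calls block until the motion is done:
- manip.move_ptp(position, orientation): joint-space move of the TCP to a pose.
- manip.move_l(position, frame=None, vel=150, stop_force=None): straight line of the TCP; frame=None keeps the orientation; vel is the mean speed in mm/s. With stop_force (N) it stops when the force on the tool has changed by that much, and returns True; else False.
- manip.move_j(angles): joint-space move.
- jaws.release() and jaws.gripper_close(): open the fingers fully, or close them until they stop; the grip force is fixed at half the most.
- manip.wait(seconds).
- manip.solve_ik(position, orientation): joint angles nearest the present ones, or None.
- manip.sense(): the state.
- optics.snapshot(name): name is "scene" or "top"; returns a dict with "color" (384x512x3 uint8, blue, green, red), "K" (3x3 intrinsics, pixels), "view" (4x4, takes a point from world to camera coordinates). Camera axes: x right, y up, looking along -z (the intrinsics and any distortion apply to the point x, -y, -z); pixel columns grow to the right and rows downward; lengths in mm; the calibration is good to about 2 mm. A picture is of the moment at which its call begins. There is no depth.
A pose or a line that the arm cannot do raises manip.IKError and nothing moves.
- job.close_job(): hands the job in, once; it reports no verdict.
The state is a dict: "time": time; "q": joint angles; "joint_vel": joint speeds; "tau": joint torques, N m; "tool_pos": TCP position; "tool_rot": TCP orientation; "contact_force": force on the tool from outside, world axes, zero at the start; "ft_torque": the same for the moment, N m; "gripper_width": finger opening in mm.
Only numpy, scipy, OpenCV 4.12 (cv2) and the standard library are available. Lean on these libraries where they do the work, as an engineer would, in place of code of your own. Each camera call takes 0.05 s, during which the arm holds its last target. There are 200 camera calls.

## Working session

There is one attempt and no reset: what is moved stays moved. The work goes in short steps, each a Python script; the robot and the scene stay as the last script left them, time stands still between calls to the robot, and variables do not carry over. Pictures are saved under pics/ and viewed, about 8 in all and at most 12, crops included, and the job is handed in when it is done.

```bash
mkdir -p pics; ls
python3 - <<'E'
from workcell import manip, optics
import cv2, numpy as np
np.set_printoptions(precision=3,suppress=True)
for n in ("top","scene"):
    s=optics.snapshot(n); cv2.imwrite(f"pics/{n}0.png",s["color"]); print(n,s["K"],s["view"],[k for k in s])
print(manip.sense())
E
```

```text
pics
top [[403.981   0.    258.807]
 [  0.    403.981 194.22 ]
 [  0.      0.      1.   ]] [[    0.035    -0.999    -0.002   -26.935]
 [    0.975     0.033     0.222  -587.528]
 [   -0.221    -0.009     0.975 -1150.965]
 [    0.        0.        0.        1.   ]] ['color', 'K', 'view']
scene [[359.207   0.    259.169]
 [  0.    359.207 188.172]
 [  0.      0.      1.   ]] [[    0.472     0.881     0.004  -285.471]
 [   -0.569     0.302     0.765   247.831]
 [    0.673    -0.364     0.644 -1796.664]
 [    0.        0.        0.        1.   ]] ['color', 'K', 'view']
{'time': 0.1, 'q': array([ 1.121,  0.181,  1.608,  0.   ,  1.354, -0.206]), 'joint_vel': array([-0.   , -0.002, -0.001, -0.   , -0.001, -0.   ]), 'tau': array([ -0.   , -44.588, -35.224,  -0.   ,   0.004,   0.   ]), 'tool_pos': array([138.553, 557.536, 219.579]), 'tool_rot': array([-3.14 , -0.   ,  2.898]), 'contact_force': array([0.187, 0.592, 0.358]), 'ft_torque': array([ 0.004,  0.051, -0.015]), 'gripper_width': 85.23148099406527}
```

View pics/top0.png

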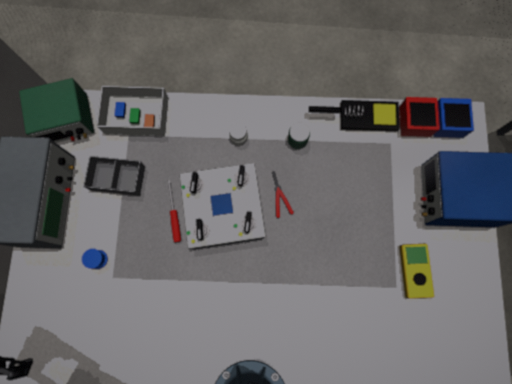

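View pics/scene0.png

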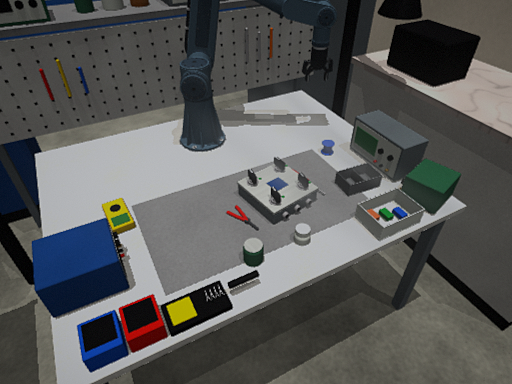

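Top view: the box is centred near (222,206), rotated slightly anticlockwise, with knobs near a (195,183), d (241,176), c (248,222) and b (199,229). The scene view shows the box near (278,190). Next I'll segment the cover and knobs.

```bash
cat > see.py <<'E'
import cv2, numpy as np
from workcell import optics
def ray(s,uv,z):
    K,V=s["K"],s["view"]; R,t=V[:3,:3],V[:3,3]
    uv=np.atleast_2d(uv).astype(float)
    d=np.c_[(uv[:,0]-K[0,2])/K[0,0],-(uv[:,1]-K[1,2])/K[1,1],-np.ones(len(uv))]@R
    o=-R.T@t
    return (o+d*((z-o[2])/d[:,2])[:,None])[:,:2]
def proj(s,p):
    p=np.atleast_2d(p); c=p@s["view"][:3,:3].T+s["view"][:3,3]; K=s["K"]
    return np.c_[K[0,0]*c[:,0]/-c[:,2]+K[0,2],-K[1,1]*c[:,1]/-c[:,2]+K[1,2]]
def comps(m,amin):
    n,l,st,c=cv2.connectedComponentsWithStats(m.astype(np.uint8))
    return [(c[i],st[i,4],l==i) for i in range(1,n) if st[i,4]>=amin]
E
python3 - <<'E'
from see import *
np.set_printoptions(precision=2,suppress=True)
out=[]
for n,(x0,x1,y0,y1) in {"top":(160,285,145,265),"scene":(225,335,145,230)}.items():
    s=optics.snapshot(n); im=s["color"]; c=im[y0:y1,x0:x1]
    out.append(cv2.resize(c,(600,int(600*c.shape[0]/c.shape[1])),interpolation=cv2.INTER_CUBIC))
    cv2.imwrite(f"pics/{n}1.png",cv2.convertScaleAbs(out[-1],alpha=1.3))
    hsv=cv2.cvtColor(c,cv2.COLOR_BGR2HSV); H,S,V=cv2.split(hsv)
    for nm,m,z,a in (("blue",(H>105)&(H<130)&(S>130)&(V>50),70,30),("yel",(H>20)&(H<35)&(S>70)&(V>90),70,2),
                 ("grn",(H>45)&(H<80)&(S>60)&(V>50),70,2),("dark",(V<50),100,15)):
        for ct,ar,l in comps(m,a):
            r=cv2.minAreaRect(np.argwhere(l)[:,::-1].astype(np.float32))
            print(n,nm,ar,ct+[x0,y0],ray(s,ct+[x0,y0],z)[0],"rect",np.array(r[1]),r[2])
E
```

```text
top blue 349 [221.27 203.99] [553.44 104.27] rect [18.38 18.81] 81.8698959350586
top yel 10 [233.8 188. ] [603.8   69.25] rect [2. 3.] 90.0
top yel 10 [187.5 194.8] [578.06 207.14] rect [2. 3.] 90.0
top yel 11 [240.09 233.64] [466.65  44.11] rect [3. 2.] 90.0
top yel 10 [192.8 241. ] [440.29 181.42] rect [2. 3.] 90.0
top grn 9 [229. 180.] [628.19  84.97] rect [2. 2.] 90.0
top grn 10 [182.5 186.8] [602.22 224.04] rect [2. 3.] 90.0
top grn 9 [235.11 225.33] [490.7  59.9] rect [2.12 2.83] 45.0
top grn 13 [187.62 232.38] [465.02 198.45] rect [3. 3.] 90.0
top dark 36 [241.5  170.17] [651.73  46.84] rect [9. 4.] 90.0
top dark 82 [194.65 181.43] [612.53 183.36] rect [21.  5.] 90.0
top dark 42 [248.17 216.81] [512.42  21.41] rect [10.  4.] 90.0
top dark 74 [199.91 227.51] [476.55 158.7 ] rect [20.  5.] 90.0
top dark 83 [226.72 243.69] [432.9   79.28] rect [ 1.29 67.89] 81.46923065185547
scene blue 50 [274.06 184.84] [555.79  92.04] rect [15.26  6.17] 30.963754653930664
scene grn 3 [286. 165.] [465.69 202.08] rect [2. 0.] 180.0
scene grn 4 [259.5 178.5] [493.8   60.42] rect [1. 1.] 90.0
scene grn 6 [309.  181.5] [602.78 225.2 ] rect [1. 2.] 90.0
scene grn 6 [282.5  196.33] [629.92  86.08] rect [1. 3.] 90.0
scene dark 61 [252.03 176.79] [503.85  21.81] rect [14.76  5.37] 63.43495178222656
scene dark 377 [262.81 207.46] [676.88 -24.78] rect [61.24 20.52] 24.443954467773438
scene dark 80 [275.31 195.39] [641.65  46.69] rect [16.11  6.47] 57.9946174621582
scene dark 21 [250.62 224.71] [ 731.81 -101.28] rect [14.41  1.89] 30.963754653930664
```

View pics/top1.png

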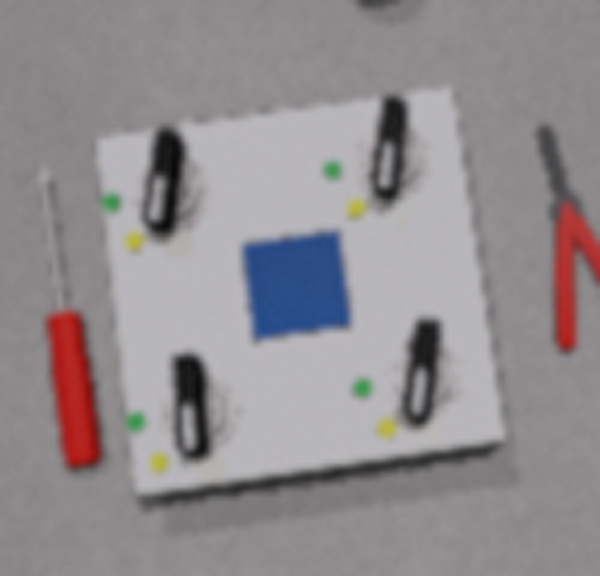

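View pics/scene1.png

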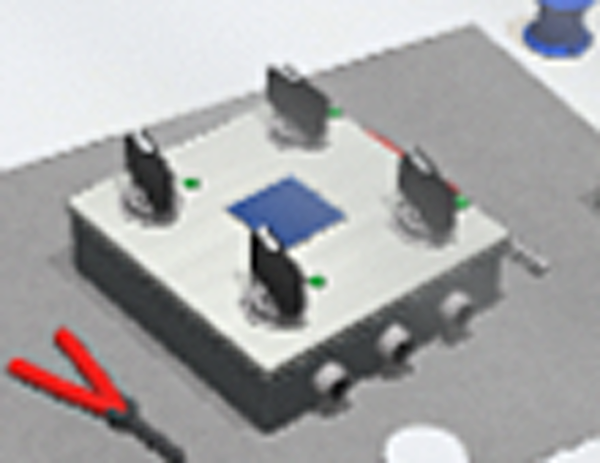

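Both crops show the knobs loose, with white lines pointing roughly -x. The dots are clear, and the top and scene views agree to about 2 mm. I'll fit the box pose from the dots and take rough bar angles from the top-face ends: far ends at crop pixels a(172,130), d(395,97), b(187,357), c(428,322) and the white-line centroids.

```bash
cat > pose.py <<'E'
from see import *
def fit(P,Q):
    """2-D rigid fit Q = R P + t"""
    p,q=P.mean(0),Q.mean(0); A=(P-p); B=(Q-q)
    th=np.arctan2((A[:,0]*B[:,1]-A[:,1]*B[:,0]).sum(),(A*B).sum())
    R=np.array([[np.cos(th),-np.sin(th)],[np.sin(th),np.cos(th)]]); return th,R,q-R@p
KN={"a":(70,70),"b":(-70,70),"c":(-70,-70),"d":(70,-70)}
E
python3 - <<'E'
from pose import *; from workcell import manip
import json
np.set_printoptions(precision=3,suppress=True)
s=optics.snapshot("top")
g=dict(a=(182.5,186.8),d=(229,180),c=(235.11,225.33),b=(187.62,232.38)); y=dict(a=(187.5,194.8),d=(233.8,188),c=(240.09,233.64),b=(192.8,241))
P=[];U=[]
for k,v in KN.items(): P+=[(v[0],v[1]+38),(v[0]-26.87,v[1]+26.87)]; U+=[g[k],y[k]]
P=np.array(P); Q=ray(s,U,70); th,R,t=fit(P,Q); print("top",th,t,"res",np.abs(Q-P@R.T-t).max())
S=np.array([(602.78,225.2),(465.69,202.08),(493.8,60.42),(629.92,86.08)])
th2,_,t2=fit(P[0::2],S); print("scene",th2,t2)
th,t=(th*2+th2)/3,(t*2+t2)/3
R=np.array([[np.cos(th),-np.sin(th)],[np.sin(th),np.cos(th)]])
w=dict(a=(157,197),d=(389,157),b=(192,410),c=(420,382)); f=dict(a=(172,130),d=(395,97),b=(187,357),c=(428,322))
full=lambda p:(np.array(p)+.5)/4.8-.5+[160,145]
pose=dict(th=th,t=t.tolist(),ang={})
for k,v in KN.items():
    ax=R@v+t; W=ray(s,full(w[k]),117)[0]; F=ray(s,full(f[k]),117)[0]
    ang=lambda d: th+np.pi-np.arctan2(d[1],d[0])%(2*np.pi)
    print(k,ax,"white",ang(W-ax),"far",ang(ax-F),"both",ang(W-F),np.linalg.norm(W-ax),np.linalg.norm(F-ax))
    pose["ang"][k]=float(ang(W-F))
    for yaw in (th,th+np.pi,th-np.pi/2,th-np.pi/2+np.pi):
        q=manip.solve_ik([*ax,100],[np.pi,0,yaw]); print("   yaw",round(yaw,2),None if q is None else np.array(q))
json.dump(pose,open("pose.json","w"))
E
```

```text
top 0.18439007058196832 [553.523 104.237] res 0.8664751028355226
scene 0.1856214917443127 [555.061 106.098]
a [609.981 186.528] white 0.16683911822333242 far 0.412461362714732 both 0.32906074101090743 14.623050664073903 28.351402256905008
   yaw 0.18 [ 0.111  0.441  1.532 -0.     1.169  1.497]
   yaw 3.33 [ 0.111  0.441  1.532  0.     1.169 -1.645]
   yaw -1.39 [ 0.111  0.441  1.532 -0.     1.169  3.068]
   yaw 1.76 [ 0.111  0.441  1.532 -0.     1.169 -0.074]
b [472.365 160.803] white -0.5001252396543667 far 0.15608428305546562 both 0.024470996120596666 6.84336193755509 26.118231223392822
   yaw 0.18 [ 0.09   0.161  1.897 -0.     1.084  1.476]
   yaw 3.33 [ 0.09   0.161  1.897  0.     1.084 -1.666]
   yaw -1.39 [ 0.09   0.161  1.897 -0.     1.084  3.047]
   yaw 1.76 [ 0.09   0.161  1.897 -0.     1.084 -0.095]
c [498.09   23.187] white 0.16374293571251197 far 0.316382958808036 both 0.275302508229299 9.796385536596173 26.5557431264722
   yaw 0.18 [-0.192  0.16   1.898 -0.     1.084  1.194]
   yaw 3.33 [-0.192  0.16   1.898  0.     1.084 -1.948]
   yaw -1.39 [-0.192  0.16   1.898 -0.     1.084  2.765]
   yaw 1.76 [-0.192  0.16   1.898  0.     1.084 -0.377]
d [635.706  48.912] white 0.04425506790822631 far 0.31048037978837106 both 0.23657584153660816 10.686501890018656 27.66339864889993
   yaw 0.18 [-0.109  0.44   1.533 -0.     1.169  1.277]
   yaw 3.33 [-0.109  0.44   1.533  0.     1.169 -1.865]
   yaw -1.39 [-0.109  0.44   1.533 -0.     1.169  2.848]
   yaw 1.76 [-0.109  0.44   1.533  0.     1.169 -0.294]
```

```bash
cat > act.py <<'E'
from pose import *; from workcell import manip, jaws
import json
np.set_printoptions(precision=3,suppress=True)
po=json.load(open("pose.json")); th=po["th"]
R=np.array([[np.cos(th),-np.sin(th)],[np.sin(th),np.cos(th)]])
def axis(k): return R@np.array(KN[k])+po["t"]
def rpy(a): return [np.pi,0,th+np.pi-a]
def say(*m):
    s=manip.sense(); print(*m,"t%.2f"%s["time"],s["tool_pos"],"yaw-ang %.3f"%((th+np.pi-s["tool_rot"][2]+np.pi)%(2*np.pi)-np.pi),"F",s["contact_force"],"Mz %.2f"%s["ft_torque"][2],"w %.1f"%s["gripper_width"]); return s
def grab(k,a):
    x=axis(k); manip.move_ptp([*x,145],rpy(a)); 
    hit=manip.move_l([*x,100],stop_force=15); say(k,"down",hit)
    if hit: raise SystemExit("hit")
    jaws.gripper_close(); return say(k,"grip")
def turn(to):
    s=manip.sense(); q=np.array(s["q"]); a=(th+np.pi-s["tool_rot"][2]+np.pi)%(2*np.pi)-np.pi
    q[5]+=to-a; manip.move_j(list(q)); return say("turned")
def leave():
    jaws.release(); p=manip.sense()["tool_pos"]; manip.move_l([p[0],p[1],145]); say("left")
E
python3 - <<'E'
import json
p=json.load(open("pose.json")); p["t"]=[554.0,104.0]; p["ang"]=dict(a=.28,b=.05,c=.26,d=.23); json.dump(p,open("pose.json","w"))
from act import *
say("start"); grab("a",po["ang"]["a"])
s=optics.snapshot("top")["color"][135:265,155:290]; t=optics.snapshot("scene")["color"][135:235,225:340]
cv2.imwrite("pics/grip_a.png",np.hstack([cv2.resize(s,(400,400)),cv2.resize(t,(400,400))]))
E
```

```text
start t0.25 [138.673 557.772 219.972] yaw-ang 0.429 F [-0.455  0.269  0.558] Mz -0.03 w 85.4
a down False t2.87 [609.461 186.146  99.762] yaw-ang 0.279 F [ 0.61  -0.324 -0.174] Mz 0.04 w 85.2
a grip t3.52 [610.191 185.606 100.659] yaw-ang 0.280 F [-1.448 -0.611  5.354] Mz 0.04 w 13.7
```

View pics/grip_a.png

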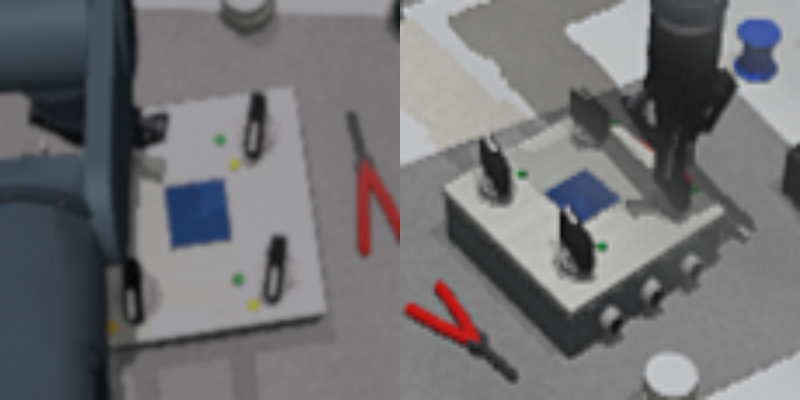

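The gripper is closed over knob a, with a scene-side reading of about 14 mm width and low side forces, so it's well centred. Next I'll turn it to yellow and check.

Run:
```python
from act import *
turn(.785); leave(); grab("c",po["ang"]["c"])
s=optics.snapshot("top")["color"][135:265,155:290]; t=optics.snapshot("scene")["color"][135:235,225:340]
cv2.imwrite("pics/grip_c.png",np.hstack([cv2.resize(s,(400,400)),cv2.resize(t,(400,400))]))
```

```text
turned t4.17 [610.28  185.843 100.683] yaw-ang 0.782 F [-1.072  1.808  2.184] Mz -0.10 w 13.7
left t5.31 [610.491 185.565 145.387] yaw-ang 0.785 F [ 0.287 -0.136 -0.711] Mz -0.02 w 85.3
c down False t6.57 [498.235  23.04   99.75 ] yaw-ang 0.259 F [-0.25   0.753  0.477] Mz -0.01 w 85.5
c grip t7.22 [498.307  22.297 100.587] yaw-ang 0.260 F [-2.215  0.712  5.799] Mz -0.05 w 13.9
```

View pics/grip_c.png

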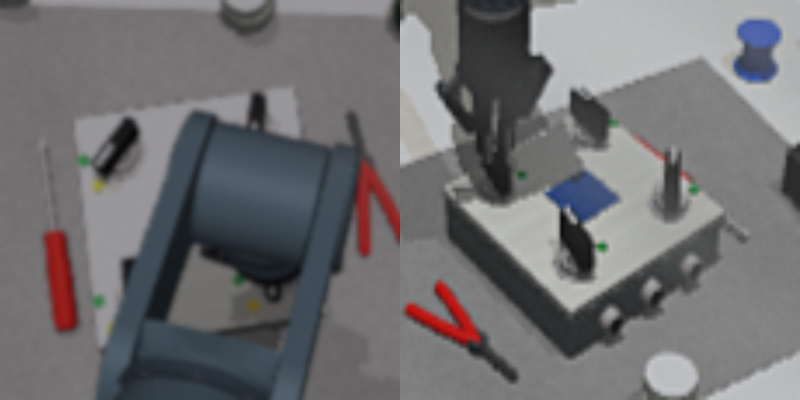

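Knob a now points at its yellow dot (left half, bar from about (130,130) to (98,175), dot at (98,186)). I'll carry on with c, b and d, then clear the arm and look.

Run:
```python
from act import *
turn(.785); leave()
for k in "bd": grab(k,po["ang"][k]); turn(.785); leave()
q=np.array(manip.sense()["q"]); q[0]-=.75; manip.move_j(list(q)); say("clear")
s=optics.snapshot("top")["color"][145:265,160:285]; t=optics.snapshot("scene")["color"][135:235,225:340]
cv2.imwrite("pics/pass1.png",np.hstack([cv2.resize(s,(500,480),interpolation=cv2.INTER_CUBIC),cv2.resize(t,(300,480))]))
```

```text
turned t7.88 [498.362  22.474 100.626] yaw-ang 0.782 F [0.023 1.593 1.124] Mz -0.06 w 13.4
left t9.03 [498.455  22.195 145.04 ] yaw-ang 0.785 F [-0.781 -0.552 -0.834] Mz -0.04 w 85.5
b down False t10.09 [472.347 159.007  99.729] yaw-ang 0.052 F [-0.516 -0.52  -0.344] Mz -0.04 w 85.3
b grip t10.74 [472.597 159.872 100.592] yaw-ang 0.050 F [-1.412 -1.941  5.124] Mz -0.10 w 13.6
turned t11.47 [472.652 160.24  100.628] yaw-ang 0.783 F [-0.635  2.67   1.221] Mz -0.12 w 13.7
left t12.62 [472.766 159.873 145.027] yaw-ang 0.785 F [-0.199  0.007 -0.526] Mz -0.01 w 85.3
d down False t13.88 [634.875  49.011  99.927] yaw-ang 0.229 F [0.31  0.745 0.442] Mz 0.01 w 85.3
d grip t14.53 [635.919  47.861 100.627] yaw-ang 0.230 F [-1.081 -1.03   4.292] Mz -0.04 w 13.5
turned t15.12 [635.977  48.121 100.654] yaw-ang 0.782 F [0.348 0.678 1.937] Mz -0.17 w 13.6
left t16.25 [636.243  47.795 145.349] yaw-ang 0.785 F [ 0.618 -0.517 -0.103] Mz -0.00 w 85.7
clear t17.96 [ 498.798 -397.62   145.24 ] yaw-ang 1.533 F [ 0.645  0.944 -0.416] Mz -0.00 w 85.2
```

View pics/pass1.png

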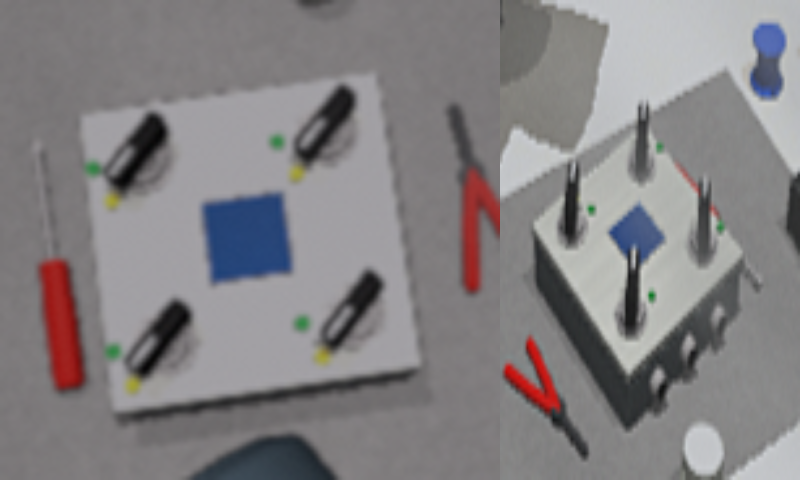

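All four knobs point at their yellow dots. Now the second pass in the same order, turning in small steps at the end until the stop is felt in the moment.

```bash
cat >> act.py <<'E'
def home(k):
    grab(k,.785); turn(1.5); s=manip.sense(); q=np.array(s["q"]); a=(th+np.pi-s["tool_rot"][2]+np.pi)%(2*np.pi)-np.pi
    q[5]-=a-1.5
    for to in np.arange(1.53,1.70,.02):
        p=q.copy(); p[5]+=to-1.5; manip.move_j(list(p)); manip.wait(.1)
        m=say("  cmd %.2f"%to)["ft_torque"][2]
        if abs(m)>1.0: break
E
python3 - <<'E'
from act import *
home("a"); leave()
E
```

```text
a down False t20.64 [609.792 185.134  99.67 ] yaw-ang 0.786 F [-0.009  0.394  0.692] Mz 0.00 w 86.0
a grip t21.29 [610.28  185.874 100.676] yaw-ang 0.785 F [-0.315 -0.336  4.07 ] Mz 0.09 w 13.6
turned t22.01 [610.619 186.17  100.697] yaw-ang 1.498 F [0.618 2.301 0.686] Mz -0.06 w 13.9
  cmd 1.53 t22.36 [610.672 186.163 100.689] yaw-ang 1.529 F [1.797 1.076 0.313] Mz 0.04 w 13.6
  cmd 1.55 t22.71 [610.669 186.161 100.695] yaw-ang 1.550 F [1.781 2.419 0.8  ] Mz 0.08 w 13.5
  cmd 1.57 t23.06 [610.676 186.17  100.69 ] yaw-ang 1.570 F [1.711 1.803 0.493] Mz 0.04 w 13.8
  cmd 1.59 t23.41 [610.705 186.167 100.703] yaw-ang 1.589 F [1.775 1.832 0.054] Mz 0.23 w 14.1
  cmd 1.61 t23.76 [610.695 186.184 100.73 ] yaw-ang 1.609 F [ 2.94   1.059 -0.557] Mz 0.61 w 13.7
  cmd 1.63 t24.11 [610.652 186.168 100.702] yaw-ang 1.629 F [3.436 1.795 0.259] Mz 0.89 w 13.9
  cmd 1.65 t24.46 [610.634 186.189 100.695] yaw-ang 1.649 F [ 3.276  1.906 -1.366] Mz 1.21 w 13.6
left t25.59 [610.897 186.19  145.343] yaw-ang 1.650 F [-0.569  1.464 -0.011] Mz 0.02 w 85.4
```

A clear stop was felt from about 1.58 rad. Now the rest.

```bash
python3 - <<'E' | grep -v "cmd 1.5"
from act import *
for k in "cbd": home(k); leave()
q=np.array(manip.sense()["q"]); q[0]-=.75; manip.move_j(list(q)); say("clear")
s=optics.snapshot("top")["color"][145:265,160:285]; t=optics.snapshot("scene")["color"][135:235,225:340]
cv2.imwrite("pics/pass2.png",np.hstack([cv2.resize(s,(500,480),interpolation=cv2.INTER_CUBIC),cv2.resize(t,(300,480))]))
E
```

```text
c down False t27.12 [498.042  22.736  99.804] yaw-ang 0.785 F [ 0.039 -0.201 -0.128] Mz 0.02 w 85.1
c grip t27.77 [498.425  22.446 100.591] yaw-ang 0.785 F [-0.432  1.562  5.349] Mz -0.02 w 13.8
turned t28.49 [498.64   22.613 100.662] yaw-ang 1.498 F [0.593 2.138 1.471] Mz -0.09 w 13.7
  cmd 1.61 t30.24 [498.645  22.611 100.665] yaw-ang 1.609 F [0.986 1.969 0.128] Mz 0.79 w 14.2
  cmd 1.63 t30.59 [498.667  22.62  100.691] yaw-ang 1.629 F [1.186 1.923 0.399] Mz 1.04 w 13.7
left t31.73 [498.858  22.534 145.087] yaw-ang 1.630 F [ 0.448 -0.087 -0.178] Mz 0.01 w 85.3
b down False t32.79 [472.323 159.009  99.715] yaw-ang 0.787 F [-0.567  0.922  0.315] Mz 0.00 w 85.5
b grip t33.44 [472.729 160.248 100.609] yaw-ang 0.785 F [-0.849  1.171  5.026] Mz -0.13 w 13.6
turned t34.16 [473.054 160.467 100.678] yaw-ang 1.498 F [1.567 3.019 0.294] Mz -0.06 w 13.6
  cmd 1.61 t35.91 [473.067 160.475 100.659] yaw-ang 1.609 F [ 1.629  3.182 -0.687] Mz 0.81 w 13.9
  cmd 1.63 t36.26 [473.041 160.477 100.649] yaw-ang 1.629 F [ 1.901  2.535 -0.588] Mz 1.11 w 13.4
left t37.39 [473.238 160.445 145.071] yaw-ang 1.630 F [-0.121  0.821 -0.607] Mz -0.01 w 85.6
d down False t38.83 [635.042  48.71   99.849] yaw-ang 0.784 F [ 1.289 -0.376  0.612] Mz 0.03 w 85.5
d grip t39.48 [636.008  48.079 100.637] yaw-ang 0.785 F [-1.405 -0.006  4.91 ] Mz -0.07 w 13.4
turned t40.19 [636.259  48.296 100.655] yaw-ang 1.498 F [1.046 1.582 1.725] Mz -0.06 w 13.4
  cmd 1.61 t41.94 [636.266  48.345 100.644] yaw-ang 1.609 F [1.225 2.28  1.053] Mz 0.88 w 13.3
  cmd 1.63 t42.29 [636.28   48.352 100.668] yaw-ang 1.629 F [1.447 2.451 0.454] Mz 1.14 w 13.4
left t43.42 [636.557  48.236 145.354] yaw-ang 1.630 F [-0.334  1.116 -0.085] Mz -0.04 w 85.6
clear t45.13 [ 499.346 -397.52   145.255] yaw-ang 2.378 F [-0.099 -0.344 -0.767] Mz -0.01 w 85.0
```

View pics/pass2.png

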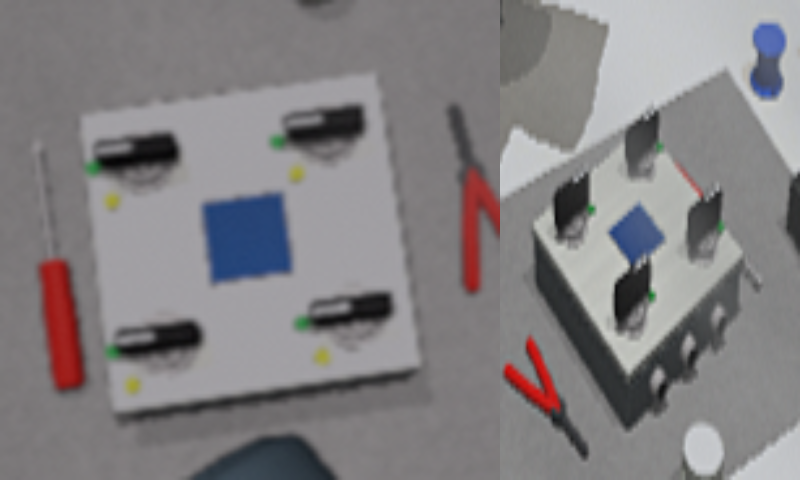

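All four white lines point at the green dots, the screwdriver, pliers and jars haven't moved, and the arm is clear. Handing in.

```bash
python3 -c "
from workcell import job; print(job.close_job())"
```

```text
the job is handed in; nothing more can be done
None
```

I tightened all four knobs in two crosswise passes, in the order a, c, b, d each time, and handed the job in at about 45 s of the 72 s limit.

- **First pass:** I turned each knob to its yellow dot. A picture taken before the second pass showed all four pointing there.
- **Second pass:** I turned each knob until I felt its stop. The resisting moment rose steadily past about 1.58 rad, and I stopped just above 1 N m (1.04 to 1.21 N m).
- **Final check:** The last picture shows all four white lines at the green dots. The gripper is open and the arm is clear of the box. The screwdriver and pliers look unmoved; the bin, meter and rest of the bench were outside that crop, but the arm hit nothing on its way down to any knob.
- **Forces:** The highest reading I logged was about 6 N; I did not log continuously.
- **Disagreements:** The two cameras differed by about 2 mm on the box position, which did not matter for the grip. The gripper read about 13.5 mm on the 16 mm bars. I did not look into why, but the knobs turned with it as intended.

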